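# Shim up the instrument's levelling platform

## Robot

A 7-joint arm with a two-finger parallel gripper is mounted at the origin on the work surface. World frame = base frame: x ahead of the robot, y to its left, z up, the work surface at z = 0. Lengths are in m, angles in rad, forces in N, time in s.
With the tool pointing down it reaches from about 0.35 to 0.9 m from the base axis. Payload 8.1 kg.
Tool frame: the origin (TCP) lies between the finger pads; the fingertips stand 25 mm ahead of it and the grasp point (between the pads) lies 6 mm ahead of it; x points along the fingers, z is the direction in which the jaws open and shut, and the axes are right-handed (so a half turn about x gives the same grasp; the last joint's range is limited). The gripper opens to 92 mm and grips with 3 to 60 N. Pads are 19 mm wide; open, the fingers measure 130 mm over their backs; the gripper's body (75 mm by 190 mm) begins 47 mm behind the grasp point.
Start: joints at [1.193, 0.434, 0.025, 1.573, -0.012, 1.134, -0.075], TCP at [0.17, -0.602, 0.252] pointing down, gripper open.
Joint ranges: [-2.62, 2.62], [-0.44, 2.09], [-1.27, 1.32], [0.08, 2.57], [-1.32, 4.46], [0.12, 2], [-2.74, 2.74]. Speed limits (rad/s): [2.22, 2.22, 3.01, 3.01, 3.14, 3.14, 3.14].

## Interface

Orientations are given as a unit quaternion [x, y, z, w].
In Python, from station import * gives the robot as it stands.
- The arm moves only by the shell command python3 -m inch 'ROWS'. ROWS is JSON, a list of rows, each an object of numbers: "jaw": the closure in counts, from 0 (fully open) to 255 (shut); "tx", "ty", "tz": the shift along the tool's x, y, z in m; "wx", "wy", "wz": the turn, a rotation vector about the tool's x, y, z in degrees. In form: [{"jaw": .., "tx": .., "ty": .., "tz": .., "wx": .., "wy": .., "wz": ..}, ...]. A call has 1 to 5 rows; each row shifts and turns the pose as measured when the row begins, along the tool's axes as they then stand; what a row does not reach is not made up. A row lasts 1/12 s, in which the tool goes at most 41.7 mm and 7.16 degrees, less where a joint would pass 70% of its speed; a pose out of reach is approached as far as the arm can. A call with a gripper value outside its range is refused whole. The fingers move at their own pace and stop on an object; the grip force is fixed at half the most. Time passes only in rows, so rows that do not move let the fingers close. It gives the time, the measured TCP pose, the force and the opening at its end, in the units of the state.
- sense(): the state, without advancing time (a new reading comes with each control period).
- capture(name): name is "scene" or "side" or "wrist"; returns the picture (480x640x3 uint8, red, green, blue); there is no depth.
- camera_info(name): a dict with "K" (3x3 intrinsics, pixels), "xyz" and "orientation" of the camera in the world. Camera axes: x right, y up, looking along -z (the intrinsics and any distortion apply to the point x, -y, -z); pixel columns grow to the right and rows downward; lengths in m; the calibration is good to about 2 mm. A picture is of the moment at which its call begins: read the wrist's pose just before it. camera_info takes no time and is no camera call; for the wrist camera it gives the pose at the moment of the call.
- close_job(): hands the job in, once; it reports no verdict.
The state is a dict: "clock": time; "joint_positions": joint angles; "qvel": joint speeds; "tau": joint torques, N m; "tcp_pos": TCP position; "ee_rot": TCP orientation; "force": force on the tool from outside, world axes, zero at the start; "wrist_torque": the same for the moment, N m; "gripper_width": opening from 0.0 (shut) to 1.0 (fully open).
Only numpy, scipy, OpenCV 4.12 (cv2) and the standard library are available. Lean on these libraries where they do the work, as an engineer would, in place of code of your own. Each camera call takes 0.05 s, during which the arm holds its last target. There are 200 camera calls.

## Task

Pull open the small blue-fronted drawer by its handle and take out the orange levelling wedge. With the wedge flat on the bench, push its thin end under the middle of the levelling platform's blue front edge until that edge has just lifted off its base, about 3 mm higher than it rested, and finish while still gripping the wedge there, with the wedge alone holding the platform up. Do not shift or knock over the other loose things on the bench.

Things in the scene. Friction and masses are not known exactly. Their poses are not given: they have to be found in the camera images.
- cabinet: white drawer unit fixed on the bench, 260 (x) x 260 (y) x 90 mm high; origin at the centre of its underside; its x axis points from the front (blue drawer, faces -x of the unit) to the back, z up. It may stand left or right of the levelling table. The drawer slides out along the unit's -x. Shut, the outside of the drawer front is 130 mm in front of the origin.
- cabinet_drawer0_handle (a point): middle of the drawer's steel bar handle; the bar runs along the unit's y, 11 mm thick and 120 mm long, 35 mm in front of the drawer front, 52 mm above the bench; it can be gripped from above. The front's top edge is 77 mm above the bench, the unit's top 90 mm.
- cabinet_drawer0 (a joint): how far the drawer is pulled out, m: 0 shut, 0.181 at its stop. It slides stiffly at about 1 N and stays where it is left. Inside it is 215 (x) x 218 (y) mm, with 6 mm side walls whose tops are 68 mm above the bench; its floor is 22 mm above the bench. The drawer interior begins 21 mm behind the outside of the front.
- wedge_grip (a point): centre (half-way up) of the grip block of the orange wedge, which lies loose in the drawer roughly across it, its grip block towards the unit's -y side; 30 mm long, 24 mm wide and 50 mm high. Axes are the wedge's: x points from the grip block to the thin end, z up. Flat on a surface the centre is 25 mm above it. The wedge (0.12 kg) is 110 mm long in all; its ramp is 36 mm wide and falls evenly over 80 mm from 15 mm high at the block to 3 mm at the thin end (a slope of 0.15).
- wedge_tip (a point): middle of the wedge's thin end, at its underside, 95 mm from the centre of the grip block along the wedge's x
- level_base: fixed dark steel base of the levelling table, 250 mm wide; origin on the bench; x points from the platform's front edge to its back, z up. Two side rails, 14 mm wide and 8 mm high, at y = -118 and +118 mm run back from just behind the front edge; the space between them is open bench, into which the wedge goes along +x.
- platform_lip (a point): middle of the platform's blue rounded front edge (the foremost point, 130 mm in front of the base's origin), at the height of its underside: 8 mm above the bench at rest. The edge is 250 mm wide and 10 mm thick. The aluminium platform behind it carries a white instrument with a screen (begins about 70 mm behind the edge); together some 0.8 to 1.4 kg, hinged along the far edge 240 mm behind; the point rises as the wedge goes under.
- reagent_bottle: loose clear bottle with blue cap, 60 mm diameter, 150 mm high; origin at the centre of its underside; leave alone
- beaker: loose glass beaker, 66 mm diameter, 85 mm high; origin at the centre of its underside; leave alone
- dish_stack: loose stack of clear dishes, 70 mm diameter, 36 mm high; origin at the centre of its underside; leave alone
- tip_box: loose blue pipette tip box, 120 x 85 x 70 mm; origin at the centre of its underside; leave alone
- amber_jar: loose amber jar standing on top of the drawer unit, 44 mm diameter, 60 mm high; origin at the centre of its underside; leave alone

How it is judged:
By the outcome, as a careful person would: the job done as asked, in the order asked, and still so for the second after the job is handed in, while the arm keeps its last pose, push and grip.
It also fails if it takes over 64 s, if anything falls off the work surface, if the arm or the gripper's body presses on something with over 40 N, if the wrist force passes 120 N, or if a joint passes its speed limit or range.

## Working session

There is one attempt and no reset: what is moved stays moved. The work goes in short steps, Python scripts to look and compute and a shell command to move; the robot and the scene stay as the last step left them, time stands still between calls to the robot, and variables do not carry over. Pictures are saved under pics/ and viewed, about 8 in all and at most 12, crops included, and the job is handed in when it is done.

```bash
mkdir -p pics; ls; python3 - <<'E'
from station import *
import cv2
s=sense();print({k:s[k] for k in('clock','tcp_pos','ee_rot','force','gripper_width')})
for n in("scene","side","wrist"):
    i=camera_info(n);print(n,i)
for n in("scene","side"):
    cv2.imwrite(f"pics/{n}0.png",capture(n)[:,:,::-1])
E
```

```text
pics
{'clock': 0.0, 'tcp_pos': array([ 0.16940631, -0.60112567,  0.25095876]), 'ee_rot': array([ 0.42711348,  0.56420581, -0.42654653,  0.56329738]), 'force': array([ 0.54697536, -0.51478195, -0.69640549]), 'gripper_width': 0.999261438795687}
scene {'K': array([[541.50052027,   0.        , 317.05632336],
       [  0.        , 541.50052027, 244.57752013],
       [  0.        ,   0.        ,   1.        ]]), 'xyz': array([ 1.50972071, -0.42616055,  0.85224091]), 'orientation': array([0.37510441, 0.25661627, 0.4874368 , 0.74555358])}
side {'K': array([[596.33366327,   0.        , 307.13256534],
       [  0.        , 596.33366327, 235.30635317],
       [  0.        ,   0.        ,   1.        ]]), 'xyz': array([-0.22488341,  0.77213785,  1.33560676]), 'orientation': array([-0.13750909,  0.32620223,  0.86461173, -0.35655281])}
wrist {'K': array([[364.55121274,   0.        , 320.02929488],
       [  0.        , 364.55121274, 245.71771011],
       [  0.        ,   0.        ,   1.        ]]), 'xyz': array([ 0.23831008, -0.5806764 ,  0.38353422]), 'orientation': array([-0.10868517,  0.08273694, -0.5972351 ,  0.79034952])}
```

View pics/scene0.png

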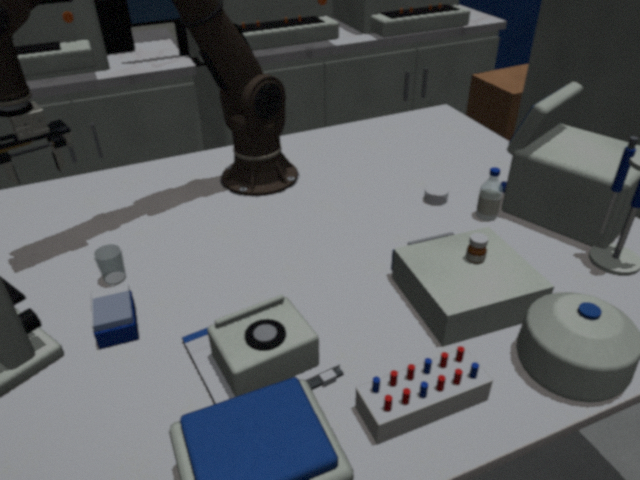

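View pics/side0.png

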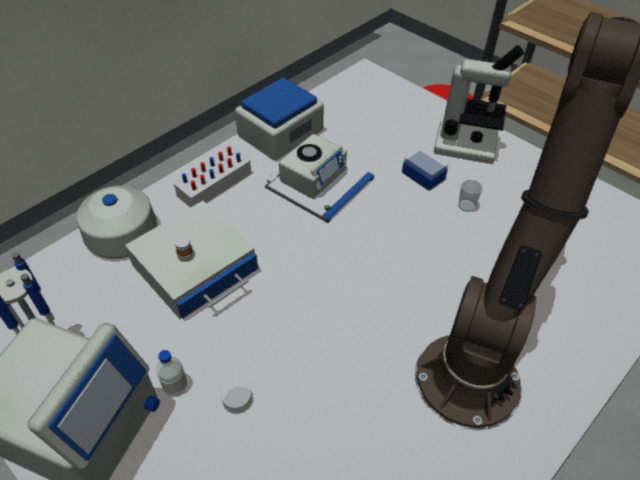

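Side view: the cabinet's blue front spans about (180,310)–(258,262), handle (208,303)–(255,275), and the blue lip (327,217)–(373,177). The bottle (170,372), dishes (237,400), tip box (425,170) and beaker (469,195) are away from the direct path.

```bash
cat > h.py <<'E'
from station import *
import cv2, numpy as np
from scipy.spatial.transform import Rotation as R
def ray(info,uv):
    uv=np.atleast_2d(uv).astype(float);K=info["K"]
    d=np.c_[(uv[:,0]-K[0,2])/K[0,0],-(uv[:,1]-K[1,2])/K[1,1],-np.ones(len(uv))]
    return np.array(info["xyz"]),R.from_quat(info["orientation"]).apply(d)
def onz(info,uv,z):
    o,d=ray(info,uv);return o+d*((z-o[2])/d[:,2])[:,None]
def proj(info,P):
    p=R.from_quat(info["orientation"]).inv().apply(np.atleast_2d(P)-info["xyz"]);K=info["K"]
    return np.c_[K[0,0]*p[:,0]/-p[:,2]+K[0,2],K[1,1]*p[:,1]/p[:,2]+K[1,2]]
def blobs(img,lo,hi,amin=40):
    m=cv2.inRange(cv2.cvtColor(img,cv2.COLOR_RGB2HSV),lo,hi)
    c,_=cv2.findContours(m,cv2.RETR_EXTERNAL,cv2.CHAIN_APPROX_NONE)
    return [k for k in c if cv2.contourArea(k)>amin]
E
python3 - <<'E'
from h import *
im=cv2.imread("pics/side0.png")[:,:,::-1].copy();i=camera_info("side")
for c in blobs(im,(100,120,40),(130,255,255)):
    print(cv2.contourArea(c),cv2.boundingRect(c),cv2.boxPoints(cv2.minAreaRect(c)).round(1).tolist())
cr=lambda x,y,w,h,f:cv2.resize(im[y:y+h,x:x+w],None,fx=f,fy=f,interpolation=cv2.INTER_CUBIC)
a=cr(120,195,150,130,4);b=cr(260,130,120,100,4)
out=np.zeros((520,800,3),np.uint8)
cv2.imwrite("pics/crop1.png",np.hstack([cv2.resize(a,(400,347)),cv2.copyMakeBorder(cv2.resize(b,(400,333)),0,14,0,0,0)])[:,:,::-1])
E
```

```text
155.5 (144, 396, 15, 15) [[142.39999389648438, 407.79998779296875], [146.89999389648438, 394.29998779296875], [159.8000030517578, 398.6000061035156], [155.3000030517578, 412.1000061035156]]
100.0 (159, 350, 12, 13) [[159.0, 350.0], [170.0, 350.0], [170.0, 362.0], [159.0, 362.0]]
5467.0 (48, 335, 98, 125) [[44.20000076293945, 430.1000061035156], [113.0999984741211, 332.8999938964844], [156.1999969482422, 363.5], [87.4000015258789, 460.70001220703125]]
237.5 (0, 298, 17, 31) [[-6.900000095367432, 301.29998779296875], [4.199999809265137, 296.0], [18.100000381469727, 325.5], [7.0, 330.79998779296875]]
318.5 (24, 277, 25, 38) [[22.200000762939453, 282.3999938964844], [33.400001525878906, 276.79998779296875], [50.79999923706055, 311.6000061035156], [39.599998474121094, 317.20001220703125]]
62.0 (14, 259, 15, 11) [[13.800000190734863, 262.6000061035156], [22.600000381469727, 258.20001220703125], [28.0, 269.0], [19.200000762939453, 273.3999938964844]]
1310.0 (176, 252, 81, 66) [[172.8000030517578, 303.79998779296875], [252.5, 250.6999969482422], [261.70001220703125, 264.5], [182.100006103515
[... 165 characters left out ...]
1, 206.60000610351562]]
394.5 (322, 173, 51, 48) [[320.8999938964844, 214.89999389648438], [367.5, 169.39999389648438], [373.5, 175.60000610351562], [326.8999938964844, 221.0]]
445.0 (403, 162, 44, 28) [[399.79998779296875, 184.10000610351562], [403.79998779296875, 161.60000610351562], [446.20001220703125, 169.0], [442.20001220703125, 191.5]]
59.5 (317, 151, 27, 25) [[315.29998779296875, 171.10000610351562], [339.29998779296875, 150.1999969482422], [348.29998779296875, 160.5], [324.3999938964844, 181.39999389648438]]
2035.0 (240, 77, 76, 50) [[239.10000610351562, 100.69999694824219], [297.8999938964844, 67.0999984741211], [318.0, 102.30000305175781], [259.20001220703125, 135.89999389648438]]
```

View pics/crop1.png

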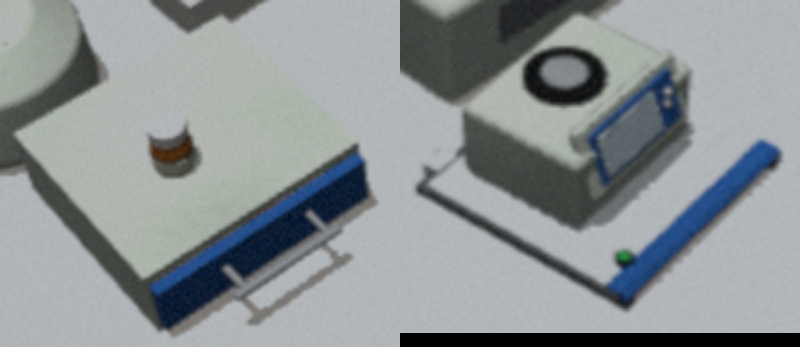

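Crop: cabinet top corners at side pixels (175.5,299), (255,250), (204,201), (126,245); bar ends about (210,305) and (248,282); lip from (326,219) to (371,175).

```bash
python3 - <<'E'
from h import *
i=camera_info("side");np.set_printoptions(precision=4,suppress=True)
t=onz(i,[(175.5,298.9),(255,250.1),(204.4,201.4),(125.6,244.9)],.09);print(t)
print("sides",[np.linalg.norm(t[k]-t[k-1]) for k in range(4)],"centre",t.mean(0))
x=(t[2]-t[1]+t[3]-t[0]);print("yaw cab",np.degrees(np.arctan2(x[1],x[0])))
h=onz(i,[(210,304.5),(248.2,281.5)],.055);print("handle",h,h.mean(0),np.linalg.norm(h[1]-h[0]))
l=onz(i,[(323.6,217),(368.6,172.6)],.018);print("lip top",l,l.mean(0),np.linalg.norm(l[1]-l[0]))
l=onz(i,[(328,221.),(373.,177.2)],.010);print("lip low",l,l.mean(0),np.linalg.norm(l[1]-l[0]))
s=sense();print(R.from_quat(s["ee_rot"]).as_matrix())
# handle from scene
w=camera_info("wrist");r=R.from_quat(s["ee_rot"]);print("cam in tool",r.inv().apply(w["xyz"]-s["tcp_pos"]),(r.inv()*R.from_quat(w["orientation"])).as_matrix())
for nm,p,z in(("bottle",(172,385),0),("dish",(237,400),.036),("beaker",(468,205),0),("jar",(184,256),.09),("tip",(425,175),.03)):print(nm,onz(i,p,z))
E
```

```text
[[0.6429 0.3868 0.09  ]
 [0.6202 0.1357 0.09  ]
 [0.8656 0.1156 0.09  ]
 [0.8877 0.374  0.09  ]]
sides [np.float64(0.24507538398132364), np.float64(0.2521806635916339), np.float64(0.2462771965047972), np.float64(0.2592733207389823)] centre [0.7541 0.253  0.09  ]
yaw cab -3.843468411803692
handle [[0.589  0.3235 0.055 ]
 [0.5746 0.2041 0.055 ]] [0.5818 0.2638 0.055 ] 0.12030526101378228
lip top [[ 0.619  -0.1347  0.018 ]
 [ 0.6522 -0.38    0.018 ]] [ 0.6356 -0.2574  0.018 ] 0.24751655724378294
lip low [[ 0.6031 -0.1376  0.01  ]
 [ 0.6329 -0.3804  0.01  ]] [ 0.618 -0.259  0.01 ] 0.2446334516824685
[[-0.0005  0.9625  0.2713]
 [ 0.0013  0.2713 -0.9625]
 [-1.     -0.0001 -0.0014]]
cam in tool [-0.1326  0.0718 -0.0012] [[-0.0006  0.2705 -0.9627]
 [ 0.0017  0.9627  0.2705]
 [ 1.     -0.0014 -0.0011]]
bottle [[0.5033 0.5206 0.    ]]
dish [[0.3445 0.4432 0.036 ]]
beaker [[ 0.3454 -0.5011  0.    ]]
jar [[0.7414 0.2849 0.09  ]]
tip [[ 0.5082 -0.4878  0.03  ]]
```

```bash
python3 -m inch '[{"jaw":0,"wx":-6.9},{"jaw":0,"wx":-6.9},{"jaw":0,"wx":-6.9},{"jaw":0,"wx":-6.9},{"jaw":0,"wx":-6.9}]'; python3 -m inch '[{"jaw":0,"wx":-6.9},{"jaw":0,"wx":-6.9},{"jaw":0,"wx":-6.9},{"jaw":0,"wx":-6.9},{"jaw":0,"wx":-6.9}]'; python3 -c "
from h import *
s=sense();print(R.from_quat(s['ee_rot']).as_matrix().round(3),s['joint_positions'].round(2))"
```

```text
[[-0.001  0.962  0.271]
 [ 0.001  0.271 -0.962]
 [-1.    -0.    -0.001]] [ 1.19  0.44  0.02  1.57 -0.01  1.13 -0.08]invalid input at $[0]: expected keys jaw, tx, ty, tz, wx, wy, wz
invalid input at $[0]: expected keys jaw, tx, ty, tz, wx, wy, wz
```

```bash
python3 -m inch '[{"jaw":0,"tx":0,"ty":0,"tz":0,"wx":-6.9,"wy":0,"wz":0},{"jaw":0,"tx":0,"ty":0,"tz":0,"wx":-6.9,"wy":0,"wz":0},{"jaw":0,"tx":0,"ty":0,"tz":0,"wx":-6.9,"wy":0,"wz":0},{"jaw":0,"tx":0,"ty":0,"tz":0,"wx":-6.9,"wy":0,"wz":0},{"jaw":0,"tx":0,"ty":0,"tz":0,"wx":-6.9,"wy":0,"wz":0}]'; python3 -m inch '[{"jaw":0,"tx":0,"ty":0,"tz":0,"wx":-6.9,"wy":0,"wz":0},{"jaw":0,"tx":0,"ty":0,"tz":0,"wx":-6.9,"wy":0,"wz":0},{"jaw":0,"tx":0,"ty":0,"tz":0,"wx":-6.9,"wy":0,"wz":0},{"jaw":0,"tx":0,"ty":0,"tz":0,"wx":-6.9,"wy":0,"wz":0},{"jaw":0,"tx":0,"ty":0,"tz":0,"wx":-6.9,"wy":0,"wz":0}]'; python3 -c "
from h import *
s=sense();r=R.from_quat(s['ee_rot']);print(r.as_matrix().round(3),s['joint_positions'].round(2),s['clock'])
print(r.inv().apply(np.array([.57,.264,.25])-s['tcp_pos']))"
```

```text
clock: 0.52
tcp_pos: [0.1694, -0.5996, 0.2486]
ee_rot: [0.236, 0.669, -0.233, 0.666]
force: [0.0, -0.5, 1.1]
gripper_width: 0.999
clock: 0.93
tcp_pos: [0.1687, -0.5982, 0.2461]
ee_rot: [0.022, 0.708, -0.014, 0.705]
force: [0.2, -0.0, -0.8]
gripper_width: 1.004
[[-0.004  0.051  0.999]
 [ 0.01   0.999 -0.051]
 [-1.     0.01  -0.005]] [ 1.38  0.46 -0.25  1.56  0.12  1.15  1.05] 0.9333
[0.0033461  0.88155031 0.35684661]
```

```bash
for k in 1; do python3 -m inch '[{"jaw":0,"tx":0,"ty":0.037,"tz":0.015,"wx":0,"wy":0,"wz":0},{"jaw":0,"tx":0,"ty":0.037,"tz":0.015,"wx":0,"wy":0,"wz":0},{"jaw":0,"tx":0,"ty":0.037,"tz":0.015,"wx":0,"wy":0,"wz":0},{"jaw":0,"tx":0,"ty":0.037,"tz":0.015,"wx":0,"wy":0,"wz":0},{"jaw":0,"tx":0,"ty":0.037,"tz":0.015,"wx":0,"wy":0,"wz":0}]'; done
python3 -m inch '[{"jaw":0,"tx":0,"ty":0.037,"tz":0.015,"wx":0,"wy":0,"wz":0},{"jaw":0,"tx":0,"ty":0.037,"tz":0.015,"wx":0,"wy":0,"wz":0},{"jaw":0,"tx":0,"ty":0.037,"tz":0.015,"wx":0,"wy":0,"wz":0},{"jaw":0,"tx":0,"ty":0.037,"tz":0.015,"wx":0,"wy":0,"wz":0},{"jaw":0,"tx":0,"ty":0.037,"tz":0.015,"wx":0,"wy":0,"wz":0}]'
python3 -m inch '[{"jaw":0,"tx":0,"ty":0.037,"tz":0.015,"wx":0,"wy":0,"wz":0},{"jaw":0,"tx":0,"ty":0.037,"tz":0.015,"wx":0,"wy":0,"wz":0},{"jaw":0,"tx":0,"ty":0.037,"tz":0.015,"wx":0,"wy":0,"wz":0},{"jaw":0,"tx":0,"ty":0.037,"tz":0.015,"wx":0,"wy":0,"wz":0},{"jaw":0,"tx":0,"ty":0.037,"tz":0.015,"wx":0,"wy":0,"wz":0}]'
python3 -m inch '[{"jaw":0,"tx":0,"ty":0.037,"tz":0.015,"wx":0,"wy":0,"wz":0},{"jaw":0,"tx":0,"ty":0.037,"tz":0.015,"wx":0,"wy":0,"wz":0},{"jaw":0,"tx":0,"ty":0.037,"tz":0.015,"wx":0,"wy":0,"wz":0},{"jaw":0,"tx":0,"ty":0.037,"tz":0.015,"wx":0,"wy":0,"wz":0},{"jaw":0,"tx":0,"ty":0.037,"tz":0.015,"wx":0,"wy":0,"wz":0}]'
python3 -c "
from h import *
s=sense();r=R.from_quat(s['ee_rot']);print(r.as_matrix().round(3),s['joint_positions'].round(2),s['clock'])
print(r.inv().apply(np.array([.57,.264,.25])-s['tcp_pos']))"
```

```text
clock: 1.35
tcp_pos: [0.247, -0.4176, 0.2431]
ee_rot: [0.023, 0.71, -0.015, 0.704]
force: [2.0, 0.4, -0.2]
gripper_width: 1.001
clock: 1.77
tcp_pos: [0.3324, -0.2276, 0.2436]
ee_rot: [0.024, 0.711, -0.016, 0.703]
force: [0.6, -0.4, -0.3]
gripper_width: 0.996
clock: 2.18
tcp_pos: [0.4183, -0.0378, 0.245]
ee_rot: [0.024, 0.71, -0.018, 0.703]
force: [0.7, -0.6, 0.1]
gripper_width: 1.002
clock: 2.6
tcp_pos: [0.5056, 0.1513, 0.2451]
ee_rot: [0.024, 0.711, -0.019, 0.703]
force: [1.2, -0.7, 0.3]
gripper_width: 1.0
[[-0.01   0.062  0.998]
 [ 0.007  0.998 -0.062]
 [-1.     0.006 -0.011]] [ 0.16  0.38 -0.72  1.77  0.27  1.1  -0.71] 2.6
[-0.00480392  0.11652457  0.05723309]
```

```bash
python3 -m inch '[{"jaw":60,"tx":0,"ty":0.025,"tz":0.015,"wx":0,"wy":0,"wz":0},{"jaw":110,"tx":0,"ty":0.025,"tz":0.015,"wx":2,"wy":0,"wz":0},{"jaw":110,"tx":0,"ty":0,"tz":0,"wx":0,"wy":0,"wz":0},{"jaw":110,"tx":0,"ty":0,"tz":0,"wx":0,"wy":0,"wz":0}]'
python3 - <<'E'
from h import *
s=sense();w=camera_info("wrist");im=capture("wrist")
np.savez("w1.npz",K=w["K"],xyz=w["xyz"],orientation=w["orientation"])
cv2.imwrite("pics/w1.png",im[:,:,::-1]);print(s["tcp_pos"],R.from_quat(s["ee_rot"]).as_matrix().round(3))
E
```

```text
clock: 2.93
tcp_pos: [0.54, 0.2125, 0.2431]
ee_rot: [0.035, 0.711, -0.027, 0.702]
force: [-0.9, -0.5, -0.9]
gripper_width: 0.757
[0.53998864 0.21247961 0.24309965] [[-0.013  0.088  0.996]
 [ 0.012  0.996 -0.088]
 [-1.     0.011 -0.014]]
```

View pics/w1.png

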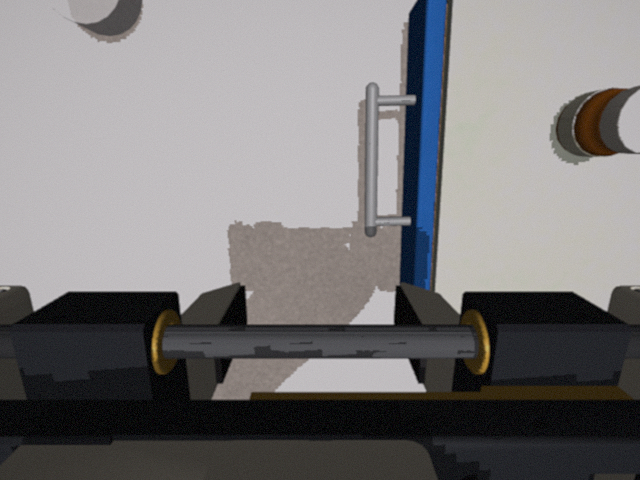

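Wrist view: bar runs from (372,86) to (371,233); cabinet front beside it at column ~440; jar at (600,122).

```bash
python3 - <<'E'
from h import *
w=dict(np.load("w1.npz"));np.set_printoptions(precision=4,suppress=True)
h=onz(w,[(372,88),(371,231)],.052);c=h.mean(0);d=h[0]-h[1];print(h,c,np.linalg.norm(d),"yaw",np.degrees(np.arctan2(-d[0],d[1])))
e=onz(w,[(451,0),(436,290)],.09);d=e[0]-e[1];print(e,"yaw",np.degrees(np.arctan2(-d[0],d[1])))
e=onz(w,[(427,0),(416,290)],.077);d=e[0]-e[1];print(e,"yaw",np.degrees(np.arctan2(-d[0],d[1])))
s=sense();r=R.from_quat(s['ee_rot']);print(r.inv().apply(c-s['tcp_pos']))
E
```

```text
[[0.5891 0.328  0.052 ]
 [0.5823 0.2074 0.052 ]] [0.5857 0.2677 0.052 ] 0.12079428523652026 yaw -3.243896394310648
[[0.6408 0.3741 0.09  ]
 [0.6298 0.1613 0.09  ]] yaw -2.963206166882013
[[0.628  0.3797 0.077 ]
 [0.6161 0.1572 0.077 ]] yaw -3.0426599791269164
[0.1913 0.0567 0.0436]
```

```bash
python3 -m inch '[{"jaw":110,"tx":0.015,"ty":0.028,"tz":0.014,"wx":-2,"wy":0,"wz":0},{"jaw":110,"tx":0.02,"ty":0.03,"tz":0.014,"wx":0,"wy":0,"wz":0},{"jaw":110,"tx":0.02,"ty":0.003,"tz":0.001,"wx":0,"wy":0,"wz":0},{"jaw":110,"tx":0.02,"ty":0,"tz":0,"wx":0,"wy":0,"wz":0},{"jaw":110,"tx":0,"ty":0,"tz":0,"wx":0,"wy":0,"wz":0}]'
python3 - <<'E'
from h import *
s=sense();r=R.from_quat(s['ee_rot']);print(r.as_matrix().round(3),r.inv().apply(np.array([.5857,.2677,.055])-s['tcp_pos']))
E
```

```text
clock: 3.4
tcp_pos: [0.5739, 0.2675, 0.1667]
ee_rot: [0.023, 0.711, -0.017, 0.703]
force: [-1.3, -0.9, -0.9]
gripper_width: 0.565
[[-0.011  0.058  0.998]
 [ 0.009  0.998 -0.058]
 [-1.     0.008 -0.011]] [ 1.11532633e-01 -3.77853488e-05  1.29580550e-02]
```

```bash
python3 -m inch '[{"jaw":110,"tx":0.02,"ty":0,"tz":-0.003,"wx":0,"wy":0,"wz":0},{"jaw":110,"tx":0.025,"ty":0,"tz":0,"wx":0,"wy":0,"wz":0},{"jaw":110,"tx":0.02,"ty":0,"tz":0,"wx":0,"wy":0,"wz":0},{"jaw":110,"tx":0.02,"ty":0,"tz":0,"wx":0,"wy":0,"wz":0},{"jaw":110,"tx":0.015,"ty":0,"tz":0,"wx":0,"wy":0,"wz":0}]'
python3 - <<'E'
from h import *
s=sense();r=R.from_quat(s['ee_rot']);print(r.inv().apply(np.array([.5857,.2677,.055])-s['tcp_pos']),s['force'])
E
```

```text
clock: 3.82
tcp_pos: [0.5728, 0.2625, 0.071]
ee_rot: [0.026, 0.708, -0.02, 0.705]
force: [0.1, 0.1, -0.3]
gripper_width: 0.569
[0.01600237 0.00587331 0.0126051 ] [ 0.14627721  0.0938785  -0.27484763]
```

```bash
python3 -m inch '[{"jaw":110,"tx":0.010,"ty":0.003,"tz":-0.003,"wx":0,"wy":0,"wz":0},{"jaw":110,"tx":0,"ty":0,"tz":0,"wx":0,"wy":0,"wz":0}]';python3 -m inch '[{"jaw":255,"tx":0,"ty":0,"tz":0,"wx":0,"wy":0,"wz":0},{"jaw":255,"tx":0,"ty":0,"tz":0,"wx":0,"wy":0,"wz":0},{"jaw":255,"tx":0,"ty":0,"tz":0,"wx":0,"wy":0,"wz":0},{"jaw":255,"tx":0,"ty":0,"tz":0,"wx":0,"wy":0,"wz":0},{"jaw":255,"tx":0,"ty":0,"tz":0,"wx":0,"wy":0,"wz":0}]';python3 -m inch '[{"jaw":255,"tx":0,"ty":0,"tz":0,"wx":0,"wy":0,"wz":0},{"jaw":255,"tx":0,"ty":0,"tz":0,"wx":0,"wy":0,"wz":0},{"jaw":255,"tx":0,"ty":0,"tz":0,"wx":0,"wy":0,"wz":0}]'
```

```text
clock: 3.98
tcp_pos: [0.5691, 0.262, 0.0596]
ee_rot: [0.026, 0.709, -0.022, 0.705]
force: [-0.4, -0.5, 0.4]
gripper_width: 0.571
clock: 4.4
tcp_pos: [0.5721, 0.2612, 0.0648]
ee_rot: [0.027, 0.707, -0.022, 0.707]
force: [1.4, 0.1, -0.7]
gripper_width: 0.258
clock: 4.65
tcp_pos: [0.5728, 0.2614, 0.0659]
ee_rot: [0.027, 0.706, -0.022, 0.707]
force: [1.2, 0.8, -2.8]
gripper_width: 0.11
```

```bash
python3 -m inch '[{"jaw":255,"tx":0.002,"ty":0,"tz":-0.01,"wx":0,"wy":0,"wz":0},{"jaw":255,"tx":0.002,"ty":0,"tz":-0.02,"wx":0,"wy":0,"wz":0},{"jaw":255,"tx":0,"ty":0,"tz":-0.02,"wx":0,"wy":0,"wz":0},{"jaw":255,"tx":0,"ty":0,"tz":-0.02,"wx":0,"wy":0,"wz":0},{"jaw":255,"tx":0,"ty":0,"tz":-0.02,"wx":0,"wy":0,"wz":0}]'
python3 -m inch '[{"jaw":255,"tx":0,"ty":0,"tz":-0.02,"wx":0,"wy":0,"wz":0},{"jaw":255,"tx":0,"ty":0,"tz":-0.02,"wx":0,"wy":0,"wz":0},{"jaw":255,"tx":0,"ty":0,"tz":-0.015,"wx":0,"wy":0,"wz":0},{"jaw":255,"tx":0,"ty":0,"tz":0,"wx":0,"wy":0,"wz":0}]'
```

```text
clock: 5.07
tcp_pos: [0.4904, 0.2666, 0.0658]
ee_rot: [0.031, 0.7, -0.024, 0.713]
force: [1.2, -0.9, 2.3]
gripper_width: 0.105
clock: 5.4
tcp_pos: [0.4292, 0.2705, 0.0659]
ee_rot: [0.03, 0.7, -0.024, 0.713]
force: [-1.9, 1.4, -6.8]
gripper_width: 0.102
```

```bash
python3 -m inch '[{"jaw":255,"tx":0,"ty":0,"tz":-0.014,"wx":0,"wy":0,"wz":0},{"jaw":255,"tx":0,"ty":0,"tz":0,"wx":0,"wy":0,"wz":0},{"jaw":195,"tx":0,"ty":0,"tz":0,"wx":0,"wy":0,"wz":0},{"jaw":195,"tx":0,"ty":0,"tz":0,"wx":0,"wy":0,"wz":0},{"jaw":195,"tx":0,"ty":0,"tz":0,"wx":0,"wy":0,"wz":0}]'
python3 -m inch '[{"jaw":195,"tx":-0.02,"ty":0,"tz":0,"wx":0,"wy":0,"wz":0},{"jaw":195,"tx":-0.03,"ty":0,"tz":0,"wx":0,"wy":0,"wz":0},{"jaw":195,"tx":-0.03,"ty":0,"tz":0,"wx":0,"wy":0,"wz":0},{"jaw":150,"tx":-0.03,"ty":-0.02,"tz":0.02,"wx":0,"wy":0.5,"wz":0},{"jaw":100,"tx":-0.03,"ty":-0.03,"tz":0.03,"wx":0,"wy":0,"wz":0}]'
python3 -m inch '[{"jaw":100,"tx":-0.02,"ty":-0.03,"tz":0.03,"wx":0,"wy":0.5,"wz":0},{"jaw":100,"tx":-0.01,"ty":0,"tz":0,"wx":0,"wy":0,"wz":0},{"jaw":100,"tx":0,"ty":0,"tz":0,"wx":0,"wy":0,"wz":0}]'
python3 - <<'E'
from h import *
s=sense();w=camera_info("wrist");im=capture("wrist")
np.savez("w2.npz",K=w["K"],xyz=w["xyz"],orientation=w["orientation"])
cv2.imwrite("pics/w2.png",im[:,:,::-1]);print(s["tcp_pos"],R.from_quat(s["ee_rot"]).as_matrix().round(3))
E
```

```text
clock: 5.82
tcp_pos: [0.4145, 0.2719, 0.0661]
ee_rot: [0.029, 0.7, -0.023, 0.713]
force: [0.9, -0.5, 0.3]
gripper_width: 0.226
clock: 6.23
tcp_pos: [0.4509, 0.2252, 0.202]
ee_rot: [0.025, 0.708, -0.019, 0.706]
force: [1.8, 1.1, -0.0]
gripper_width: 0.334
clock: 6.48
tcp_pos: [0.4852, 0.19, 0.2366]
ee_rot: [0.03, 0.707, -0.021, 0.706]
force: [-0.5, 0.9, 0.7]
gripper_width: 0.553
[0.48524602 0.19002653 0.23658914] [[-0.001  0.072  0.997]
 [ 0.012  0.997 -0.072]
 [-1.     0.012 -0.002]]
```

View pics/w2.png

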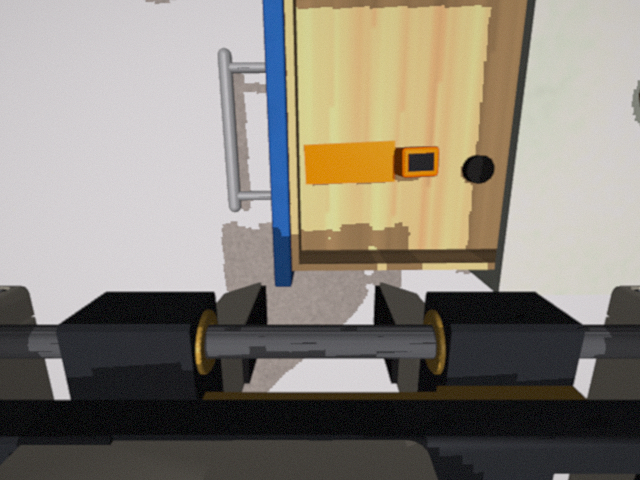

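The open drawer shows the wedge with its thin end toward the drawer front (left edge at (305,165)) and grip block top at (421,162), so it now lies along the drawer, not across. A black disc on the drawer floor is at (478,169). Measure the wedge pose.

```bash
python3 - <<'E'
from h import *
w=dict(np.load("w2.npz"));np.set_printoptions(precision=4,suppress=True)
im=cv2.imread("pics/w2.png")[:,:,::-1].copy()
for c in blobs(im,(8,200,120),(19,255,255),100):
    print(cv2.contourArea(c),cv2.boundingRect(c),cv2.boxPoints(cv2.minAreaRect(c)).round(1).tolist())
blk=onz(w,[(421,162)],.072)[0]
tip=onz(w,[(305,146),(306,184)],.025);t=tip.mean(0);t2=t
d=blk-t2;print("block",blk,"tip",tip,t,"dist",np.hypot(*d[:2]),"wedge x yaw",np.degrees(np.arctan2(-d[1],-d[0])))
print("tip edge normal",np.degrees(np.arctan2(*(tip[1]-tip[0])[[1,0]])))
print("walls -y",onz(w,[(300,262),(495,262)],.068),"cab edge",onz(w,[(535,0),(500,270)],.09),"front in",onz(w,[(290,100),(290,250)],.077),"disc",onz(w,[(478,169)],.03))
s=sense();print("q",s["joint_positions"])
E
```

```text
981.5 (402, 147, 37, 30) [[402.0, 147.0], [438.0, 147.0], [438.0, 176.0], [402.0, 176.0]]
3323.0 (305, 142, 91, 42) [[304.6000061035156, 144.89999389648438], [394.70001220703125, 141.3000030517578], [396.29998779296875, 180.60000610351562], [306.1000061035156, 184.1999969482422]]
block [0.5682 0.2454 0.072 ] tip [[0.4751 0.2645 0.025 ]
 [0.4732 0.2302 0.025 ]] [0.4742 0.2473 0.025 ] dist 0.09410343205559542 wedge x yaw 178.83971543414984
tip edge normal -93.06240579673096
walls -y [[0.4647 0.1676 0.068 ]
 [0.6335 0.1559 0.068 ]] cab edge [[0.6398 0.3476 0.09  ]
 [0.6274 0.1565 0.09  ]] front in [[0.4687 0.2981 0.077 ]
 [0.458  0.1815 0.077 ]] disc [[0.6313 0.2332 0.03  ]]
q [ 0.0853  0.3742 -0.7224  1.8047  0.2692  1.0616 -0.8072]
```

```bash
python3 -m inch '[{"jaw":100,"tx":0,"ty":0.02,"tz":0.025,"wx":-7,"wy":0,"wz":0},{"jaw":100,"tx":0,"ty":0.02,"tz":0.025,"wx":-7,"wy":0,"wz":0},{"jaw":100,"tx":0,"ty":0,"tz":0.025,"wx":-7,"wy":0,"wz":0},{"jaw":100,"tx":0,"ty":0,"tz":0,"wx":-7,"wy":0,"wz":0},{"jaw":100,"tx":0,"ty":0,"tz":0,"wx":-7,"wy":0,"wz":0}]'
python3 -m inch '[{"jaw":100,"tx":0,"ty":0,"tz":0,"wx":-7,"wy":0,"wz":0},{"jaw":100,"tx":0,"ty":0,"tz":0,"wx":-7,"wy":0,"wz":0},{"jaw":100,"tx":0,"ty":0,"tz":0,"wx":-7,"wy":0,"wz":0},{"jaw":100,"tx":0,"ty":0,"tz":0,"wx":-7,"wy":0,"wz":0},{"jaw":100,"tx":0,"ty":0,"tz":0,"wx":-7,"wy":0,"wz":0}]'
python3 -m inch '[{"jaw":100,"tx":0,"ty":0,"tz":0,"wx":-7,"wy":0,"wz":0},{"jaw":100,"tx":0,"ty":0,"tz":0,"wx":-7,"wy":0,"wz":0},{"jaw":100,"tx":0,"ty":0,"tz":0,"wx":-7,"wy":0,"wz":0},{"jaw":100,"tx":0,"ty":0,"tz":0,"wx":0,"wy":0,"wz":0}]'
cat >> h.py <<'E'
def to(p,yaw=None,off=.006):
    """print tool-frame shift bringing the grasp point to p and the turn bringing tool z to yaw (deg), tool x down"""
    s=sense();r=R.from_quat(s['ee_rot']);M=r.as_matrix()
    print("shift",(r.inv().apply(np.array(p)-s['tcp_pos'])-[off,0,0]).round(4),"tcp",s['tcp_pos'].round(4),"F",s['force'].round(1),"w",round(float(s['gripper_width']),3),"t",s['clock'])
    if yaw is not None:
        a=np.radians(yaw);z=np.array([np.cos(a),np.sin(a),0]);x=np.array([0,0,-1.]);y=np.cross(z,x)
        print("turn",np.degrees((r.inv()*R.from_matrix(np.c_[x,y,z])).as_rotvec()).round(2),"q",s['joint_positions'].round(2))
E
python3 -c "
from h import *
to([.5685,.2455,.057],88)"
```

```text
clock: 6.95
tcp_pos: [0.5593, 0.2351, 0.2292]
ee_rot: [-0.19, 0.682, 0.195, 0.678]
force: [-0.7, -0.4, 0.1]
gripper_width: 0.61
clock: 7.37
tcp_pos: [0.5546, 0.24, 0.2207]
ee_rot: [-0.388, 0.592, 0.397, 0.584]
force: [-0.5, -0.4, 0.7]
gripper_width: 0.611
clock: 7.7
tcp_pos: [0.5501, 0.2435, 0.2144]
ee_rot: [-0.49, 0.508, 0.504, 0.498]
force: [0.4, 0.9, -0.2]
gripper_width: 0.603
shift [ 0.1509 -0.0222  0.0017] tcp [0.5501 0.2435 0.2144] F [ 0.4  0.9 -0.2] w 0.603 t 7.7
turn [ 1.32  0.17 -1.4 ] q [ 0.16  0.67 -1.06  1.6   0.59  1.25  0.55]
```

```bash
python3 -m inch '[{"jaw":100,"tx":0.025,"ty":-0.011,"tz":0.001,"wx":1.2,"wy":0,"wz":-1.2},{"jaw":100,"tx":0.03,"ty":-0.011,"tz":0.001,"wx":0,"wy":0,"wz":0},{"jaw":100,"tx":0.03,"ty":0,"tz":0,"wx":0,"wy":0,"wz":0},{"jaw":100,"tx":0.005,"ty":0,"tz":0,"wx":0,"wy":0,"wz":0},{"jaw":100,"tx":0,"ty":0,"tz":0,"wx":0,"wy":0,"wz":0}]'
python3 - <<'E'
from h import *
to([.5685,.2455,.057],88)
w=camera_info("wrist");im=capture("wrist")
np.savez("w3.npz",K=w["K"],xyz=w["xyz"],orientation=w["orientation"])
cv2.imwrite("pics/w3.png",im[:,:,::-1])
E
```

```text
clock: 8.12
tcp_pos: [0.5685, 0.2499, 0.1181]
ee_rot: [-0.486, 0.511, 0.491, 0.511]
force: [-0.8, 0.1, 1.0]
gripper_width: 0.609
shift [ 0.0551 -0.0006 -0.0047] tcp [0.5685 0.2499 0.1181] F [-0.8  0.1  1. ] w 0.609 t 8.1167
turn [-0.59  0.29 -0.35] q [ 0.1   0.77 -0.97  1.67  0.7   1.09  0.45]
```

View pics/w3.png

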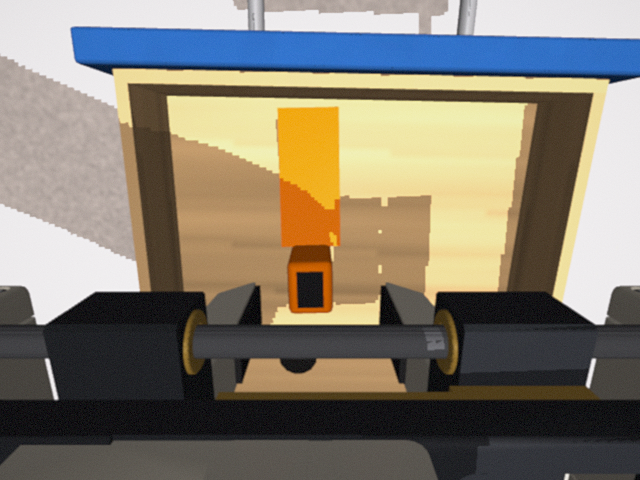

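The block top is at (310,290), between the open fingers, and the ramp is aligned with the tool. The black disc lies behind the block, clear of the fingers.

```bash
python3 - <<'E'
from h import *
w=dict(np.load("w3.npz"))
b=onz(w,[(310,290)],.072)[0];t=onz(w,[(278,107),(338,107)],.025).mean(0)
print(b,t,np.degrees(np.arctan2(*(t-b)[[1,0]])));to([b[0],b[1],.057],88)
E
```

```text
[0.56828512 0.24571802 0.072     ] [0.47327106 0.24836087 0.025     ] 178.40670952180452
shift [ 0.0554 -0.0007 -0.0045] tcp [0.5682 0.2499 0.1184] F [-0.1 -0.6 -0.6] w 0.612 t 8.1667
turn [-0.56  0.28 -0.37] q [ 0.1   0.77 -0.97  1.67  0.7   1.09  0.45]
```

```bash
python3 -m inch '[{"jaw":100,"tx":0.02,"ty":0,"tz":-0.003,"wx":-0.5,"wy":0,"wz":0},{"jaw":100,"tx":0.02,"ty":0,"tz":-0.001,"wx":0,"wy":0,"wz":0},{"jaw":100,"tx":0.012,"ty":0,"tz":0,"wx":0,"wy":0,"wz":0},{"jaw":100,"tx":0,"ty":0,"tz":0,"wx":0,"wy":0,"wz":0}]'
python3 -c "
from h import *
to([.5683,.2457,.057],88.4)"
```

```text
clock: 8.5
tcp_pos: [0.5691, 0.2497, 0.0712]
ee_rot: [-0.488, 0.507, 0.492, 0.512]
force: [-0.9, -0.3, -0.1]
gripper_width: 0.607
shift [ 0.0082  0.0006 -0.0042] tcp [0.5691 0.2497 0.0712] F [-0.9 -0.3 -0.1] w 0.607 t 8.5
turn [-0.66  0.54 -0.02] q [ 0.08  0.82 -0.93  1.71  0.76  1.01  0.41]
```

```bash
python3 -m inch '[{"jaw":100,"tx":0.008,"ty":0,"tz":-0.006,"wx":-0.7,"wy":0.5,"wz":0},{"jaw":100,"tx":0.002,"ty":0,"tz":0,"wx":0,"wy":0,"wz":0}]'
python3 -m inch '[{"jaw":255,"tx":0,"ty":0,"tz":0,"wx":0,"wy":0,"wz":0},{"jaw":255,"tx":0,"ty":0,"tz":0,"wx":0,"wy":0,"wz":0},{"jaw":255,"tx":0,"ty":0,"tz":0,"wx":0,"wy":0,"wz":0},{"jaw":255,"tx":0,"ty":0,"tz":0,"wx":0,"wy":0,"wz":0},{"jaw":255,"tx":0,"ty":0,"tz":0,"wx":0,"wy":0,"wz":0}]'
python3 -m inch '[{"jaw":255,"tx":0,"ty":0,"tz":0,"wx":0,"wy":0,"wz":0},{"jaw":255,"tx":0,"ty":0,"tz":0,"wx":0,"wy":0,"wz":0}]'
python3 -c "
from h import *
to([.5683,.2457,.057],88.4)"
```

```text
clock: 8.67
tcp_pos: [0.5696, 0.2445, 0.0633]
ee_rot: [-0.493, 0.506, 0.493, 0.507]
force: [-0.2, -1.1, -0.3]
gripper_width: 0.604
clock: 9.08
tcp_pos: [0.5709, 0.2455, 0.0664]
ee_rot: [-0.494, 0.505, 0.492, 0.509]
force: [0.9, -0.4, -0.5]
gripper_width: 0.296
clock: 9.25
tcp_pos: [0.571, 0.2455, 0.0667]
ee_rot: [-0.494, 0.505, 0.492, 0.509]
force: [0.5, -1.5, -0.6]
gripper_width: 0.258
shift [0.0037 0.0028 0.0001] tcp [0.571  0.2455 0.0667] F [ 0.5 -1.5 -0.6] w 0.258 t 9.25
turn [0.01 0.19 0.34] q [ 0.08  0.82 -0.92  1.72  0.77  1.    0.42]
```

```bash
python3 -m inch '[{"jaw":255,"tx":-0.015,"ty":0,"tz":0,"wx":0,"wy":0,"wz":0},{"jaw":255,"tx":-0.025,"ty":0,"tz":0,"wx":0,"wy":0,"wz":0},{"jaw":255,"tx":-0.03,"ty":0,"tz":0,"wx":0,"wy":0,"wz":0},{"jaw":255,"tx":-0.03,"ty":0,"tz":0,"wx":0,"wy":0,"wz":0},{"jaw":255,"tx":-0.03,"ty":0,"tz":0,"wx":0,"wy":0,"wz":0}]'
python3 -m inch '[{"jaw":255,"tx":-0.01,"ty":0.01,"tz":-0.025,"wx":0,"wy":0,"wz":0},{"jaw":255,"tx":0,"ty":0.01,"tz":-0.025,"wx":0,"wy":0,"wz":0},{"jaw":255,"tx":0,"ty":0.01,"tz":-0.025,"wx":0,"wy":0,"wz":0},{"jaw":255,"tx":0,"ty":0.01,"tz":-0.025,"wx":0,"wy":0,"wz":0},{"jaw":255,"tx":0,"ty":0.01,"tz":-0.025,"wx":0,"wy":0,"wz":0}]'
python3 -m inch '[{"jaw":255,"tx":0,"ty":0.01,"tz":-0.025,"wx":0,"wy":0,"wz":0},{"jaw":255,"tx":0,"ty":0.01,"tz":-0.025,"wx":0,"wy":0,"wz":0},{"jaw":255,"tx":0,"ty":0.01,"tz":-0.025,"wx":0,"wy":0,"wz":0},{"jaw":255,"tx":0,"ty":0.01,"tz":-0.025,"wx":0,"wy":0,"wz":0},{"jaw":255,"tx":0,"ty":0.01,"tz":-0.025,"wx":0,"wy":0,"wz":0}]'
python3 -c "
from h import *
to([.47,0,.2],0)"
```

```text
clock: 9.67
tcp_pos: [0.5665, 0.2427, 0.1974]
ee_rot: [-0.493, 0.509, 0.495, 0.504]
force: [0.3, 0.3, -1.8]
gripper_width: 0.26
clock: 10.08
tcp_pos: [0.5136, 0.1264, 0.2219]
ee_rot: [-0.496, 0.499, 0.497, 0.508]
force: [0.4, -1.2, -1.3]
gripper_width: 0.259
clock: 10.5
tcp_pos: [0.4577, -0.0017, 0.225]
ee_rot: [-0.498, 0.498, 0.497, 0.507]
force: [1.6, -1.0, -0.7]
gripper_width: 0.261
shift [ 0.0191 -0.012   0.0016] tcp [ 0.4577 -0.0017  0.225 ] F [ 1.6 -1.  -0.7] w 0.261 t 10.5
turn [89.4   0.79  0.13] q [ 0.82  0.43 -1.21  1.94  0.46  1.07  0.98]
```

```bash
python3 -m inch '[{"jaw":255,"tx":0,"ty":0,"tz":0,"wx":6,"wy":0,"wz":0},{"jaw":255,"tx":0,"ty":0,"tz":0,"wx":7,"wy":0,"wz":0},{"jaw":255,"tx":0,"ty":0,"tz":0,"wx":7,"wy":0,"wz":0},{"jaw":255,"tx":0,"ty":0,"tz":0,"wx":7,"wy":0,"wz":0},{"jaw":255,"tx":0,"ty":0,"tz":0,"wx":7,"wy":0,"wz":0}]'
python3 -m inch '[{"jaw":255,"tx":0,"ty":0,"tz":0,"wx":7,"wy":0,"wz":0},{"jaw":255,"tx":0,"ty":0,"tz":0,"wx":7,"wy":0,"wz":0},{"jaw":255,"tx":0,"ty":0,"tz":0,"wx":7,"wy":0,"wz":0},{"jaw":255,"tx":0,"ty":0,"tz":0,"wx":7,"wy":0,"wz":0},{"jaw":255,"tx":0,"ty":0,"tz":0,"wx":7,"wy":0,"wz":0}]'
python3 -m inch '[{"jaw":255,"tx":0,"ty":0,"tz":0,"wx":7,"wy":0,"wz":0},{"jaw":255,"tx":0,"ty":0,"tz":0,"wx":7,"wy":0,"wz":0},{"jaw":255,"tx":0,"ty":0,"tz":0,"wx":7,"wy":0,"wz":0},{"jaw":255,"tx":0,"ty":0,"tz":0,"wx":7,"wy":0,"wz":0},{"jaw":255,"tx":0,"ty":0,"tz":0,"wx":7,"wy":0,"wz":0}]'
python3 -c "
from h import *
to([.4,-.1,.2],-82.6)"
```

```text
clock: 10.92
tcp_pos: [0.4537, -0.0099, 0.2281]
ee_rot: [-0.324, 0.626, 0.322, 0.632]
force: [-0.3, 0.2, -0.5]
gripper_width: 0.259
clock: 11.33
tcp_pos: [0.4527, -0.0076, 0.233]
ee_rot: [-0.115, 0.694, 0.114, 0.702]
force: [0.3, 0.6, -1.5]
gripper_width: 0.256
clock: 11.75
tcp_pos: [0.4516, -0.0043, 0.2379]
ee_rot: [0.106, 0.694, -0.105, 0.704]
force: [0.3, -1.0, -1.4]
gripper_width: 0.258
shift [ 0.0312 -0.1068 -0.0216] tcp [ 0.4516 -0.0043  0.2379] F [ 0.3 -1.  -1.4] w 0.258 t 11.75
turn [65.45  0.62 -0.66] q [ 0.55  0.25 -0.78  1.96  0.21  1.   -0.63]
```

```bash
python3 -m inch '[{"jaw":255,"tx":0,"ty":0,"tz":0,"wx":7,"wy":0,"wz":0},{"jaw":255,"tx":0,"ty":0,"tz":0,"wx":7,"wy":0,"wz":0},{"jaw":255,"tx":0,"ty":0,"tz":0,"wx":7,"wy":0,"wz":0},{"jaw":255,"tx":0,"ty":0,"tz":0,"wx":7,"wy":0,"wz":0},{"jaw":255,"tx":0,"ty":0,"tz":0,"wx":7,"wy":0,"wz":0}]'
python3 -m inch '[{"jaw":255,"tx":0,"ty":0,"tz":0,"wx":7,"wy":0,"wz":0},{"jaw":255,"tx":0,"ty":0,"tz":0,"wx":7,"wy":0,"wz":0},{"jaw":255,"tx":0,"ty":0,"tz":0,"wx":7,"wy":0,"wz":0},{"jaw":255,"tx":0,"ty":0,"tz":0,"wx":5,"wy":0,"wz":0},{"jaw":255,"tx":0,"ty":0,"tz":0,"wx":0,"wy":0,"wz":0}]'
python3 -c "
from h import *
to([.419,-.285,.12],-82.6)"
```

```text
clock: 12.17
tcp_pos: [0.4504, -0.0006, 0.2427]
ee_rot: [0.318, 0.627, -0.312, 0.639]
force: [0.3, -1.1, -1.8]
gripper_width: 0.258
clock: 12.58
tcp_pos: [0.449, 0.0033, 0.2473]
ee_rot: [0.459, 0.536, -0.449, 0.547]
force: [-0.3, -0.3, -0.9]
gripper_width: 0.26
shift [ 0.1203 -0.0827  0.2783] tcp [0.449  0.0033 0.2473] F [-0.3 -0.3 -0.9] w 0.26 t 12.5833
turn [ 2.68  0.12 -1.21] q [ 0.39  0.2  -0.59  1.96  0.13  1.   -1.66]
```

```bash
python3 -m inch '[{"jaw":255,"tx":0.01,"ty":-0.0075,"tz":0.026,"wx":2.6,"wy":0,"wz":-1.2},{"jaw":255,"tx":0.01,"ty":-0.0075,"tz":0.026,"wx":0,"wy":0,"wz":0},{"jaw":255,"tx":0.01,"ty":-0.0075,"tz":0.026,"wx":0,"wy":0,"wz":0},{"jaw":255,"tx":0.01,"ty":-0.0075,"tz":0.026,"wx":0,"wy":0,"wz":0},{"jaw":255,"tx":0.01,"ty":-0.0075,"tz":0.026,"wx":0,"wy":0,"wz":0}]'
python3 -m inch '[{"jaw":255,"tx":0.01,"ty":-0.0075,"tz":0.026,"wx":0,"wy":0,"wz":0},{"jaw":255,"tx":0.01,"ty":-0.0075,"tz":0.026,"wx":0,"wy":0,"wz":0},{"jaw":255,"tx":0.01,"ty":-0.0075,"tz":0.026,"wx":0,"wy":0,"wz":0},{"jaw":255,"tx":0.01,"ty":-0.0075,"tz":0.026,"wx":0,"wy":0,"wz":0},{"jaw":255,"tx":0.01,"ty":0,"tz":0.014,"wx":0,"wy":0,"wz":0}]'
python3 -m inch '[{"jaw":255,"tx":0,"ty":0,"tz":0,"wx":0,"wy":0,"wz":0}]'
python3 - <<'E'
from h import *
to([.419,-.285,.12],-82.6)
w=camera_info("wrist");im=capture("wrist")
np.savez("w4.npz",K=w["K"],xyz=w["xyz"],orientation=w["orientation"])
cv2.imwrite("pics/w4.png",im[:,:,::-1])
E
```

```text
clock: 13.0
tcp_pos: [0.4345, -0.1252, 0.2019]
ee_rot: [0.46, 0.536, -0.455, 0.542]
force: [0.1, 0.2, -1.1]
gripper_width: 0.263
clock: 13.42
tcp_pos: [0.424, -0.253, 0.1529]
ee_rot: [0.455, 0.54, -0.449, 0.547]
force: [-0.5, -0.1, -1.8]
gripper_width: 0.258
clock: 13.5
tcp_pos: [0.4231, -0.2558, 0.1517]
ee_rot: [0.455, 0.54, -0.449, 0.547]
force: [0.0, -0.3, -1.4]
gripper_width: 0.259
shift [ 0.0257 -0.0098  0.0279] tcp [ 0.4231 -0.2558  0.1517] F [ 0.  -0.3 -1.4] w 0.259 t 13.5
turn [ 3.07  0.1  -0.73] q [ 0.77  0.37 -0.42  1.99  0.2   0.81 -1.15]
```

View pics/w4.png

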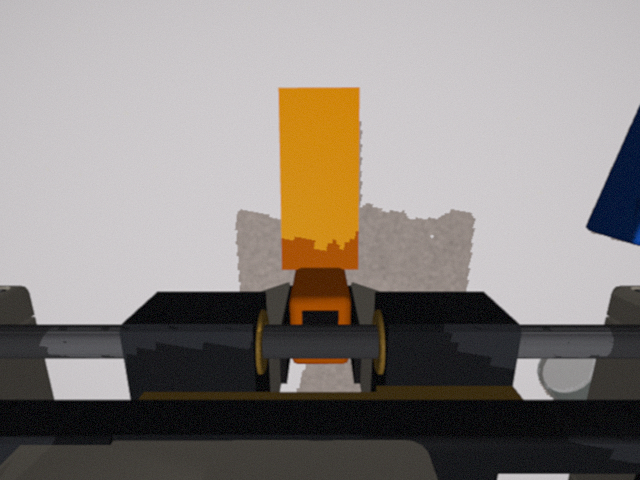

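The wedge sits straight in the gripper, tip at (319,88). Tip box (615,190) and beaker (570,370) are to the right; the lip is still out of view above, so I move forward at height.

```bash
python3 -m inch '[{"jaw":255,"tx":0,"ty":0.025,"tz":0.013,"wx":2.8,"wy":0,"wz":-0.7},{"jaw":255,"tx":0,"ty":0.03,"tz":0.013,"wx":0,"wy":0,"wz":0},{"jaw":255,"tx":0,"ty":0.025,"tz":0.002,"wx":0,"wy":0,"wz":0},{"jaw":255,"tx":0,"ty":0,"tz":0,"wx":0,"wy":0,"wz":0},{"jaw":255,"tx":0,"ty":0,"tz":0,"wx":0,"wy":0,"wz":0}]'
python3 - <<'E'
from h import *
to([.419,-.285,.12],-82.6)
w=camera_info("wrist");im=capture("wrist")
np.savez("w5.npz",K=w["K"],xyz=w["xyz"],orientation=w["orientation"])
cv2.imwrite("pics/w5.png",im[:,:,::-1])
E
```

```text
clock: 13.97
tcp_pos: [0.5095, -0.264, 0.1563]
ee_rot: [0.463, 0.536, -0.461, 0.535]
force: [-0.4, 1.0, -0.4]
gripper_width: 0.26
shift [ 0.0302 -0.0926  0.0077] tcp [ 0.5095 -0.264   0.1563] F [-0.4  1.  -0.4] w 0.26 t 13.9667
turn [ 0.97 -0.13 -0.06] q [ 0.67  0.48 -0.4   1.79  0.23  0.91 -1.25]
```

View pics/w5.png

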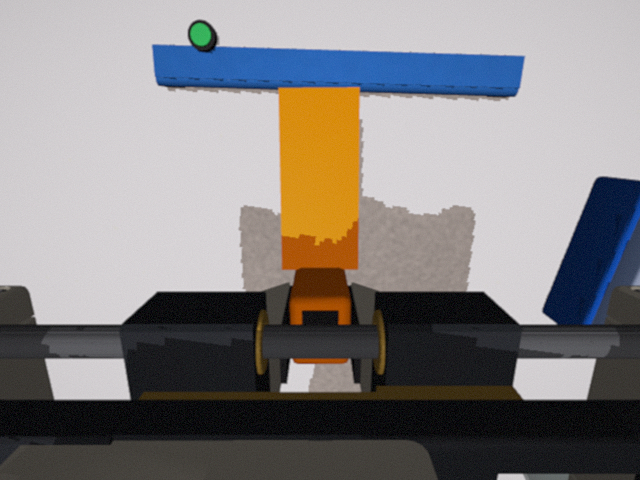

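Lip: front edge from (158,87) to (518,96), tilted ~1.4° in the image. Wedge tip edge (279..359, 88), at height.

```bash
python3 - <<'E'
from h import *
w=dict(np.load("w5.npz"));np.set_printoptions(precision=4,suppress=True)
for z in(.010,.013):
    e=onz(w,[(158,87),(518,96)],z);d=e[0]-e[1];print(z,e,e.mean(0),np.linalg.norm(d),"yaw",np.degrees(np.arctan2(-d[0],d[1])))
e=onz(w,[(153,44),(524,56)],.018);d=e[0]-e[1];print("top back",e,e.mean(0),np.linalg.norm(d),"yaw",np.degrees(np.arctan2(-d[0],d[1])))
s=sense();r=R.from_quat(s['ee_rot'])
z=.1563-.0197-.025
for zz in(z+.003,):
    t=onz(w,[(279,88),(359,88)],zz);print("tip",t,r.inv().apply(t-s['tcp_pos']))
im=cv2.imread("pics/w5.png")[:,:,::-1].copy()
for c in blobs(im,(100,120,40),(130,255,255),300):print(cv2.boundingRect(c),cv2.boxPoints(cv2.minAreaRect(c)).round(1).tolist())
E
```

```text
0.01 [[ 0.6015 -0.1331  0.01  ]
 [ 0.6333 -0.387   0.01  ]] [ 0.6174 -0.26    0.01  ] 0.25590087879418094 yaw 7.132216946482201
0.013 [[ 0.6013 -0.1344  0.013 ]
 [ 0.6327 -0.3856  0.013 ]] [ 0.617 -0.26   0.013] 0.2531489134405034 yaw 7.132216946482193
top back [[ 0.6272 -0.1324  0.018 ]
 [ 0.6566 -0.3798  0.018 ]] [ 0.6419 -0.2561  0.018 ] 0.24913022765529447 yaw 6.7802576241817105
tip [[ 0.601  -0.2311  0.1146]
 [ 0.6062 -0.2661  0.1146]] [[ 0.0422  0.0948 -0.0185]
 [ 0.0421  0.0948  0.0169]]
(544, 178, 96, 148) [[539.7999877929688, 316.6000061035156], [601.2000122070312, 166.39999389648438], [652.0, 187.10000610351562], [590.5999755859375, 337.29998779296875]]
(153, 45, 371, 51) [[151.8000030517578, 85.4000015258789], [153.0, 43.900001525878906], [523.2000122070312, 54.5], [522.0, 96.0]]
```

```bash
cat >> h.py <<'E'
def tip(gap,z,yaw=7.0,lip=(.617,-.260)):
    """shift bringing the wedge tip to gap in front of the lip, TCP at height z; also reports the present gap (<0 = under)"""
    s=sense();a=np.radians(yaw);ux=np.array([np.cos(a),np.sin(a)]);uy=np.array([-ux[1],ux[0]])
    r=R.from_quat(s['ee_rot']);t=(s['tcp_pos']+r.apply([.0447,.095,-.0008]))
    d=t[:2]-lip;print("gap",round(-d@ux,4),"side",round(d@uy,4))
    p=s['tcp_pos'].copy();p[:2]+=(-gap-d@ux)*ux-(d@uy)*uy;p[2]=z;to(p,yaw-90,0)
E
python3 -c "
from h import *
tip(.03,.055)"
```

```text
gap 0.0117 side 0.0129
shift [ 0.1015 -0.0189  0.0127] tcp [ 0.5099 -0.2634  0.1565] F [ 0.2  0.5 -0.9] w 0.259 t 14.0167
turn [ 1.41 -0.14 -0.13] q [ 0.67  0.48 -0.4   1.79  0.23  0.91 -1.25]
```

```bash
python3 -m inch '[{"jaw":255,"tx":0,"ty":-0.012,"tz":0.007,"wx":1.4,"wy":0,"wz":0},{"jaw":255,"tx":0.015,"ty":-0.008,"tz":0.006,"wx":0,"wy":0,"wz":0},{"jaw":255,"tx":0.025,"ty":0,"tz":0,"wx":0,"wy":0,"wz":0},{"jaw":255,"tx":0.025,"ty":0,"tz":0,"wx":0,"wy":0,"wz":0},{"jaw":255,"tx":0.015,"ty":0,"tz":0,"wx":0,"wy":0,"wz":0}]'
python3 -m inch '[{"jaw":255,"tx":0.005,"ty":0,"tz":0,"wx":0,"wy":0,"wz":0},{"jaw":255,"tx":0,"ty":0,"tz":0,"wx":0,"wy":0,"wz":0}]'
python3 -c "
from h import *
tip(.03,.0447)"
```

```text
clock: 14.43
tcp_pos: [0.4886, -0.2796, 0.0809]
ee_rot: [0.47, 0.527, -0.467, 0.532]
force: [-0.4, 0.6, -0.6]
gripper_width: 0.261
clock: 14.6
tcp_pos: [0.4836, -0.2796, 0.0737]
ee_rot: [0.47, 0.528, -0.468, 0.53]
force: [0.3, 0.1, -1.7]
gripper_width: 0.257
gap 0.0397 side -0.0026
shift [ 0.029   0.0096 -0.0026] tcp [ 0.4836 -0.2796  0.0737] F [ 0.3  0.1 -1.7] w 0.257 t 14.6
turn [-0.1   0.02 -0.17] q [ 0.68  0.57 -0.35  1.9   0.28  0.72 -1.28]
```

```bash
python3 -m inch '[{"jaw":255,"tx":0.01,"ty":0.005,"tz":-0.002,"wx":0,"wy":0,"wz":0},{"jaw":255,"tx":0.008,"ty":0.003,"tz":-0.001,"wx":0,"wy":0,"wz":-0.2},{"jaw":255,"tx":0.004,"ty":0.002,"tz":0,"wx":0,"wy":0,"wz":0},{"jaw":255,"tx":0.002,"ty":0,"tz":0,"wx":0,"wy":0,"wz":0},{"jaw":255,"tx":0,"ty":0,"tz":0,"wx":0,"wy":0,"wz":0}]'
python3 -c "
from h import *
tip(.03,.0447)"
```

```text
clock: 15.02
tcp_pos: [0.4943, -0.276, 0.0508]
ee_rot: [0.469, 0.528, -0.469, 0.53]
force: [-1.0, 0.1, -1.4]
gripper_width: 0.259
gap 0.0286 side -0.0005
shift [ 0.0061 -0.0014 -0.0005] tcp [ 0.4943 -0.276   0.0508] F [-1.   0.1 -1.4] w 0.259 t 15.0167
turn [-0.17  0.15 -0.11] q [ 0.65  0.61 -0.33  1.9   0.3   0.68 -1.31]
```

```bash
python3 -m inch '[{"jaw":255,"tx":0.002,"ty":0,"tz":0,"wx":0,"wy":0,"wz":0},{"jaw":255,"tx":0.002,"ty":0,"tz":0,"wx":0,"wy":0,"wz":0}]'
python3 -m inch '[{"jaw":255,"tx":0.002,"ty":0,"tz":0,"wx":0,"wy":0,"wz":0}]'
python3 -m inch '[{"jaw":255,"tx":0.002,"ty":0,"tz":0,"wx":0,"wy":0,"wz":0}]'
python3 -c "
from h import *
tip(.03,.0447)"
```

```text
clock: 15.18
tcp_pos: [0.4952, -0.2759, 0.0473]
ee_rot: [0.469, 0.527, -0.469, 0.531]
force: [-0.0, -0.3, -1.8]
gripper_width: 0.259
clock: 15.27
tcp_pos: [0.4954, -0.276, 0.0454]
ee_rot: [0.469, 0.527, -0.469, 0.531]
force: [-0.6, -0.2, -2.2]
gripper_width: 0.257
clock: 15.35
tcp_pos: [0.4958, -0.2761, 0.0442]
ee_rot: [0.469, 0.527, -0.469, 0.531]
force: [-11.3, 4.8, 41.1]
gripper_width: 0.258
gap 0.027 side -0.0008
shift [-0.0005 -0.003  -0.0008] tcp [ 0.4958 -0.2761  0.0442] F [-11.3   4.8  41.1] w 0.258 t 15.35
turn [-0.13  0.24 -0.24] q [ 0.65  0.62 -0.33  1.9   0.31  0.67 -1.32]
```

```bash
python3 -m inch '[{"jaw":255,"tx":-0.0003,"ty":0,"tz":0,"wx":0,"wy":0,"wz":0}]'
python3 -m inch '[{"jaw":255,"tx":0,"ty":0,"tz":0,"wx":0,"wy":0,"wz":0}]'
python3 - <<'E'
from h import *
tip(.03,.0447)
E
```

```text
clock: 15.43
tcp_pos: [0.496, -0.276, 0.0449]
ee_rot: [0.469, 0.527, -0.469, 0.531]
force: [0.0, -0.6, -1.4]
gripper_width: 0.259
clock: 15.52
tcp_pos: [0.4961, -0.2761, 0.0452]
ee_rot: [0.469, 0.527, -0.469, 0.532]
force: [-0.7, -0.4, -0.9]
gripper_width: 0.259
gap 0.0267 side -0.0009
shift [ 0.0005 -0.0033 -0.0009] tcp [ 0.4961 -0.2761  0.0452] F [-0.7 -0.4 -0.9] w 0.259 t 15.5167
turn [-0.12  0.28 -0.28] q [ 0.65  0.62 -0.33  1.9   0.31  0.67 -1.32]
```

```bash
python3 -m inch '[{"jaw":255,"tx":0,"ty":0.002,"tz":0.001,"wx":0,"wy":0.2,"wz":-0.6},{"jaw":255,"tx":0.0003,"ty":0.002,"tz":0,"wx":0,"wy":0,"wz":0}]'
python3 - <<'E'
from h import *
tip(.03,.0447)
E
```

```text
clock: 15.68
tcp_pos: [0.4999, -0.277, 0.045]
ee_rot: [0.467, 0.53, -0.471, 0.528]
force: [-1.3, 0.4, 1.9]
gripper_width: 0.258
gap 0.0236 side -0.0021
shift [ 0.0003 -0.0064 -0.0021] tcp [ 0.4999 -0.277   0.045 ] F [-1.3  0.4  1.9] w 0.258 t 15.6833
turn [-0.15  0.08  0.39] q [ 0.64  0.62 -0.33  1.88  0.31  0.69 -1.32]
```

```bash
python3 -m inch '[{"jaw":255,"tx":0.0002,"ty":0.006,"tz":-0.001,"wx":-0.1,"wy":0,"wz":0},{"jaw":255,"tx":0.0002,"ty":0.006,"tz":-0.001,"wx":0,"wy":0,"wz":0},{"jaw":255,"tx":0.0002,"ty":0.006,"tz":0,"wx":0,"wy":0,"wz":0}]'
python3 - <<'E'
from h import *
tip(-.05,.0447)
E
```

```text
clock: 15.93
tcp_pos: [0.5176, -0.274, 0.0445]
ee_rot: [0.466, 0.53, -0.472, 0.527]
force: [-4.1, -0.4, 5.2]
gripper_width: 0.257
gap 0.0058 side -0.0013
shift [-0.0007  0.0558 -0.0015] tcp [ 0.5176 -0.274   0.0445] F [-4.1 -0.4  5.2] w 0.257 t 15.9333
turn [-0.17  0.12  0.51] q [ 0.62  0.64 -0.33  1.84  0.31  0.71 -1.33]
```

```bash
python3 -m inch '[{"jaw":255,"tx":0,"ty":0.008,"tz":-0.0005,"wx":-0.1,"wy":0.1,"wz":0.1},{"jaw":255,"tx":0,"ty":0.008,"tz":-0.0005,"wx":0,"wy":0,"wz":0},{"jaw":255,"tx":0,"ty":0.008,"tz":0,"wx":0,"wy":0,"wz":0}]'
python3 - <<'E'
from h import *
tip(-.05,.0447)
E
```

```text
clock: 16.18
tcp_pos: [0.5435, -0.2699, 0.0444]
ee_rot: [0.467, 0.531, -0.471, 0.528]
force: [-3.6, 0.0, 3.5]
gripper_width: 0.259
gap -0.0205 side -0.0002
shift [-0.0005  0.0295 -0.0002] tcp [ 0.5435 -0.2699  0.0444] F [-3.6  0.   3.5] w 0.259 t 16.1833
turn [-0.08  0.04  0.42] q [ 0.59  0.67 -0.32  1.79  0.3   0.74 -1.34]
```

```bash
python3 -m inch '[{"jaw":255,"tx":0,"ty":0.005,"tz":0,"wx":0,"wy":0,"wz":0},{"jaw":255,"tx":0,"ty":0.005,"tz":0,"wx":0,"wy":0,"wz":0}]'
python3 -m inch '[{"jaw":255,"tx":0,"ty":0.004,"tz":0,"wx":0,"wy":0,"wz":0}]'
python3 -m inch '[{"jaw":255,"tx":0,"ty":0.004,"tz":0,"wx":0,"wy":0,"wz":0}]'
python3 - <<'E'
from h import *
tip(-.05,.0447)
im=capture("wrist");w=camera_info("wrist")
np.savez("w6.npz",K=w["K"],xyz=w["xyz"],orientation=w["orientation"])
cv2.imwrite("pics/w6.png",im[:,:,::-1])
E
```

```text
clock: 16.35
tcp_pos: [0.5556, -0.268, 0.0444]
ee_rot: [0.467, 0.531, -0.471, 0.528]
force: [-3.9, -0.8, 5.6]
gripper_width: 0.261
clock: 16.43
tcp_pos: [0.5604, -0.2673, 0.0444]
ee_rot: [0.467, 0.531, -0.471, 0.528]
force: [-5.7, -0.1, 8.1]
gripper_width: 0.26
clock: 16.52
tcp_pos: [0.5614, -0.2672, 0.0441]
ee_rot: [0.465, 0.533, -0.473, 0.526]
force: [-26.0, -0.0, 25.2]
gripper_width: 0.259
gap -0.0383 side 0.0004
shift [-0.0007  0.0117  0.0004] tcp [ 0.5614 -0.2672  0.0441] F [-26.   -0.   25.2] w 0.259 t 16.5167
turn [-0.05  0.01  0.81] q [ 0.57  0.69 -0.32  1.74  0.3   0.77 -1.35]
```

View pics/w6.png

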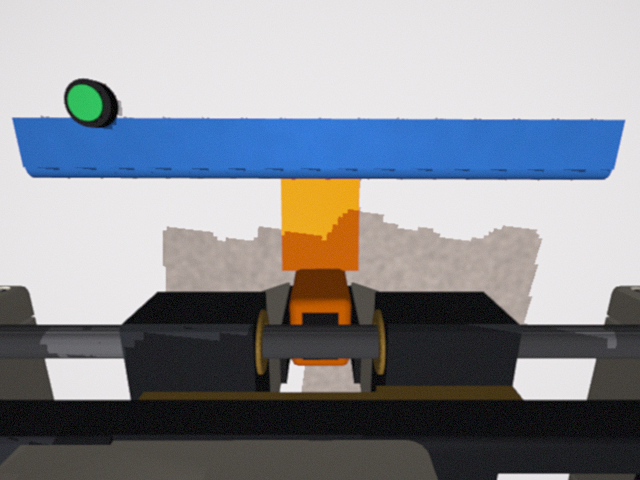

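Lip spans columns 20–617 with the wedge centred at 320: well centred. Contact came at ~37.5 mm insertion, as expected; now lift, easing the down-pressure.

```bash
python3 -m inch '[{"jaw":255,"tx":-0.0003,"ty":0.003,"tz":0,"wx":0,"wy":0,"wz":0.4}]'
python3 -m inch '[{"jaw":255,"tx":-0.0003,"ty":0.005,"tz":0,"wx":0,"wy":0,"wz":0}]'
python3 - <<'E'
from h import *
tip(-.0575,.0447)
E
```

```text
clock: 16.65
tcp_pos: [0.5615, -0.2672, 0.0441]
ee_rot: [0.465, 0.533, -0.473, 0.526]
force: [-13.3, 0.6, 13.7]
gripper_width: 0.258
clock: 16.73
tcp_pos: [0.5619, -0.2671, 0.044]
ee_rot: [0.463, 0.535, -0.475, 0.523]
force: [-21.3, 1.1, 17.8]
gripper_width: 0.258
gap -0.0384 side 0.0003
shift [-0.0012  0.019   0.0002] tcp [ 0.5619 -0.2671  0.044 ] F [-21.3   1.1  17.8] w 0.258 t 16.7333
turn [-0.14 -0.08  1.31] q [ 0.57  0.69 -0.32  1.73  0.3   0.79 -1.35]
```

```bash
python3 -m inch '[{"jaw":255,"tx":-0.0008,"ty":0.005,"tz":0,"wx":0.1,"wy":0,"wz":1.2}]'
python3 -m inch '[{"jaw":255,"tx":-0.0008,"ty":0.006,"tz":0,"wx":0,"wy":0,"wz":1}]'
python3 - <<'E'
from h import *
tip(-.0575,.0447);print(sense()["wrist_torque"])
E
```

```text
clock: 16.82
tcp_pos: [0.5631, -0.2669, 0.044]
ee_rot: [0.467, 0.532, -0.472, 0.525]
force: [-14.7, -0.2, 9.0]
gripper_width: 0.264
clock: 16.9
tcp_pos: [0.5637, -0.2669, 0.0439]
ee_rot: [0.47, 0.53, -0.47, 0.526]
force: [-19.2, -0.8, 15.1]
gripper_width: 0.257
gap -0.0411 side 0.0
shift [-0.0009  0.0164 -0.0001] tcp [ 0.5637 -0.2669  0.0439] F [-19.2  -0.8  15.1] w 0.257 t 16.9
turn [-0.35 -0.18  0.21] q [ 0.57  0.69 -0.32  1.74  0.3   0.76 -1.35]
[-0.38308284  4.40563418  0.01221172]
```

```bash
python3 -m inch '[{"jaw":255,"tx":-0.0015,"ty":0.008,"tz":0,"wx":-0.2,"wy":0,"wz":0.5}]'
python3 -m inch '[{"jaw":255,"tx":-0.0015,"ty":0.008,"tz":0,"wx":-0.1,"wy":-0.1,"wz":0.5}]'
python3 -m inch '[{"jaw":255,"tx":-0.0015,"ty":0.008,"tz":0,"wx":0,"wy":-0.1,"wz":0.5}]'
python3 - <<'E'
from h import *
tip(-.0575,.0447);print(sense()["wrist_torque"])
E
```

```text
clock: 16.98
tcp_pos: [0.5667, -0.2667, 0.044]
ee_rot: [0.47, 0.531, -0.47, 0.527]
force: [-7.7, -1.1, -5.5]
gripper_width: 0.258
clock: 17.07
tcp_pos: [0.5706, -0.2663, 0.0439]
ee_rot: [0.47, 0.531, -0.469, 0.527]
force: [-10.1, -0.5, 2.1]
gripper_width: 0.262
clock: 17.15
tcp_pos: [0.5741, -0.266, 0.0439]
ee_rot: [0.47, 0.53, -0.47, 0.527]
force: [-13.8, -1.7, 7.1]
gripper_width: 0.259
gap -0.0515 side -0.0003
shift [-0.0008  0.0059 -0.0003] tcp [ 0.5741 -0.266   0.0439] F [-13.8  -1.7   7.1] w 0.259 t 17.15
turn [-0.28 -0.2   0.21] q [ 0.56  0.7  -0.32  1.72  0.29  0.78 -1.35]
[-0.49240303  3.27981078  0.01140861]
```

```bash
python3 -m inch '[{"jaw":255,"tx":-0.0015,"ty":0.006,"tz":0,"wx":-0.2,"wy":-0.1,"wz":0.5}]'
python3 - <<'E'
from h import *
tip(-.0575,.0447)
im=capture("wrist");w=camera_info("wrist");s=sense()
np.savez("w7.npz",K=w["K"],xyz=w["xyz"],orientation=w["orientation"],tcp=s["tcp_pos"],rot=s["ee_rot"])
cv2.imwrite("pics/w7.png",im[:,:,::-1])
for n in("side","scene"):cv2.imwrite(f"pics/{n}7.png",capture(n)[:,:,::-1])
E
```

```text
clock: 17.23
tcp_pos: [0.5762, -0.2659, 0.0439]
ee_rot: [0.469, 0.531, -0.469, 0.527]
force: [-14.1, -1.3, 7.3]
gripper_width: 0.259
gap -0.0536 side -0.0002
shift [-0.0008  0.0039 -0.0002] tcp [ 0.5762 -0.2659  0.0439] F [-14.1  -1.3   7.3] w 0.259 t 17.2333
turn [-0.15 -0.16  0.19] q [ 0.56  0.7  -0.32  1.72  0.3   0.78 -1.35]
```

View pics/w7.png

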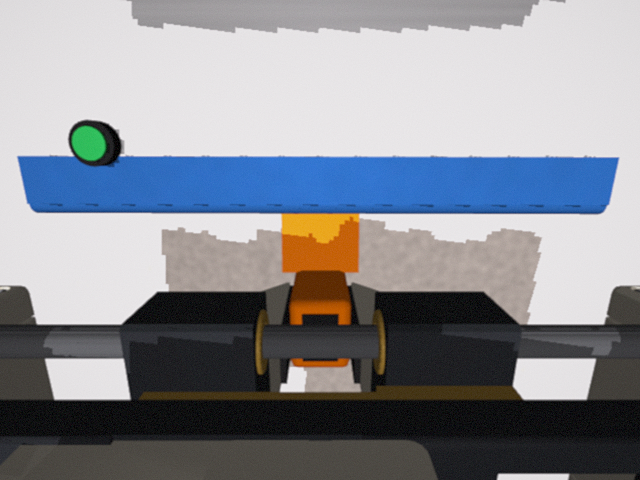

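Lip front edge now at row 213, ramp foot of the block at row 271, still centred and level. Compare insertion in this and the contact picture.

```bash
python3 - <<'E'
from h import *
np.set_printoptions(precision=4,suppress=True)
for n,row,b,zl in(("w6",179,270,.013),("w7",213,271.5,.016)):
    w=dict(np.load(n+".npz"))
    l=onz(w,[(320,row)],zl)[0];f=onz(w,[(320,b)],.015)[0]
    print(n,"lip",l,"foot",f,"insertion",.08-np.linalg.norm((l-f)[:2]))
    im=cv2.imread(f"pics/{n}.png")[:,:,::-1].copy()
    c=max(blobs(im,(100,120,40),(130,255,255),300),key=cv2.contourArea)[:,0]
    # apparent width of lip front/back edge rows -> height
    for q in c,:
        lo=[q[q[:,0]==x][:,1].max() for x in (60,150,240,400,500,580)];up=[q[q[:,0]==x][:,1].min() for x in (200,240,300,400,500,580)]
        print("rows low",lo,"up",up)
# lip height by two views: track lip in side image, before/after
i=camera_info("side")
for f in("side0","side7"):
    im=cv2.imread(f"pics/{f}.png")[:,:,::-1].copy()
    for c in blobs(im,(100,120,40),(130,255,255)):
        x,y,wd,h=cv2.boundingRect(c)
        if 300<x<380 and 165<y<230: print(f,cv2.contourArea(c),(x,y,wd,h),cv2.moments(c)["m10"]/cv2.moments(c)["m00"],cv2.moments(c)["m01"]/cv2.moments(c)["m00"],cv2.boxPoints(cv2.minAreaRect(c)).round(1).tolist())
print("px per mm z",proj(i,[[.617,-.26,.013],[.617,-.26,.016]]))
E
```

```text
w6 lip [ 0.6171 -0.2595  0.013 ] foot [ 0.5754 -0.2646  0.015 ] insertion 0.03799836056552744
rows low [np.int32(176), np.int32(176), np.int32(177), np.int32(177), np.int32(178), np.int32(178)] up [np.int32(119), np.int32(119), np.int32(119), np.int32(120), np.int32(120), np.int32(120)]
w7 lip [ 0.6176 -0.2599  0.016 ] foot [ 0.5898 -0.2633  0.015 ] insertion 0.051971643578655316
rows low [np.int32(211), np.int32(211), np.int32(211), np.int32(212), np.int32(212), np.int32(212)] up [np.int32(157), np.int32(157), np.int32(157), np.int32(157), np.int32(158), np.int32(158)]
side0 394.5 (322, 173, 51, 48) 346.8931136459653 196.3105196451204 [[320.8999938964844, 214.89999389648438], [367.5, 169.39999389648438], [373.5, 175.60000610351562], [326.8999938964844, 221.0]]
side7 160.0 (322, 198, 24, 23) 333.56875 208.540625 [[321.5, 215.5], [340.5, 196.5], [345.5, 201.5], [326.5, 220.5]]
px per mm z [[351.7634 197.6865]
 [351.8122 197.0063]]
```

```bash
python3 -m inch '[{"jaw":255,"tx":-0.0015,"ty":0.007,"tz":0,"wx":-0.1,"wy":-0.1,"wz":0.5}]'
python3 -m inch '[{"jaw":255,"tx":-0.0015,"ty":0.006,"tz":0,"wx":0,"wy":0,"wz":0.5}]'
python3 - <<'E'
from h import *
tip(-.0595,.0447)
E
```

```text
clock: 17.47
tcp_pos: [0.5783, -0.2658, 0.0439]
ee_rot: [0.469, 0.531, -0.47, 0.528]
force: [-14.0, -1.2, 5.6]
gripper_width: 0.258
clock: 17.55
tcp_pos: [0.5803, -0.2655, 0.0439]
ee_rot: [0.469, 0.531, -0.469, 0.527]
force: [-13.3, -0.2, 5.6]
gripper_width: 0.26
gap -0.0577 side -0.0004
shift [-0.0008  0.0018 -0.0004] tcp [ 0.5803 -0.2655  0.0439] F [-13.3  -0.2   5.6] w 0.26 t 17.55
turn [-0.17 -0.2   0.21] q [ 0.56  0.71 -0.32  1.7   0.29  0.78 -1.36]
```

One more small push, then relax and measure.

```bash
python3 -m inch '[{"jaw":255,"tx":-0.0015,"ty":0.006,"tz":0,"wx":0,"wy":0,"wz":0.5},{"jaw":255,"tx":-0.0003,"ty":0.0005,"tz":0,"wx":0,"wy":0,"wz":0.1},{"jaw":255,"tx":0,"ty":0,"tz":0,"wx":0,"wy":0,"wz":0}]'
python3 - <<'E'
from h import *
tip(-.0595,.0447)
im=capture("wrist");w=camera_info("wrist")
np.savez("w8.npz",K=w["K"],xyz=w["xyz"],orientation=w["orientation"])
cv2.imwrite("pics/w8.png",im[:,:,::-1])
cv2.imwrite("pics/side8.png",capture("side")[:,:,::-1])
b=cv2.cvtColor(im,cv2.COLOR_RGB2HSV)[:,:,0][:,:]
h=cv2.cvtColor(im,cv2.COLOR_RGB2HSV)
print([(r,im[r,320].tolist()) for r in range(218,234,2)],[(r,im[r,320].tolist()) for r in range(264,280,2)])
E
```

```text
clock: 17.8
tcp_pos: [0.5821, -0.2655, 0.0439]
ee_rot: [0.47, 0.531, -0.47, 0.526]
force: [-1.7, 0.3, 7.1]
gripper_width: 0.256
gap -0.0595 side -0.0006
shift [-0.0008 -0.     -0.0006] tcp [ 0.5821 -0.2655  0.0439] F [-1.7  0.3  7.1] w 0.256 t 17.8
turn [-0.25 -0.28  0.24] q [ 0.56  0.71 -0.32  1.7   0.29  0.79 -1.36]
[(218, [48, 113, 201]), (220, [44, 103, 185]), (222, [44, 97, 173]), (224, [36, 84, 153]), (226, [108, 88, 123]), (228, [240, 169, 33]), (230, [232, 165, 25]), (232, [233, 167, 32])] [(264, [195, 94, 6]), (266, [195, 97, 13]), (268, [198, 96, 2]), (270, [146, 73, 0]), (272, [93, 37, 0]), (274, [92, 39, 0]), (276, [91, 38, 0]), (278, [92, 45, 2])]
```

View pics/w8.png

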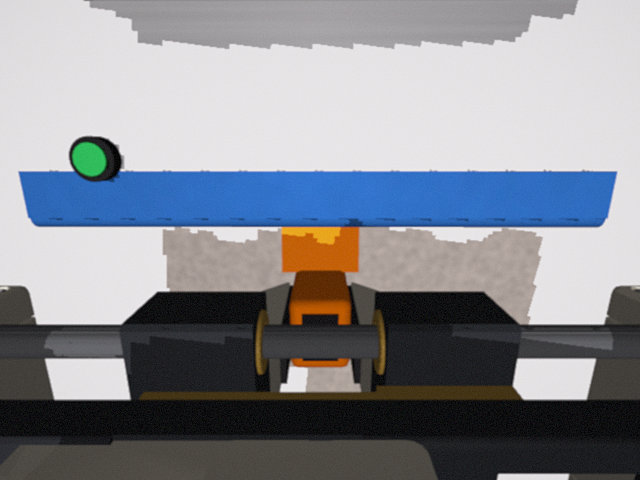

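```bash
python3 - <<'E'
from h import *
for n,row,b,zl in(("w6",179,270,.013),("w8",226.3,270.5,.016)):
    w=dict(np.load(n+".npz"));o=[]
    for z in(zl-.001,zl,zl+.001):
        l=onz(w,[(320,row)],z)[0];f=onz(w,[(320,b)],.015)[0];o.append((z,round(.08-np.linalg.norm((l-f)[:2]),4),l[0].round(4)))
    print(n,o)
# lip height from its visible lower-edge length (250 mm, ends at cols): full width vs range
a=cv2.imread("pics/side0.png");c=cv2.imread("pics/side8.png")
d=cv2.absdiff(a,c).max(2)
i=camera_info("side")
for nm,p in(("bottle",(172,375)),("dish",(237,400)),("beaker",(469,195)),("tip box",(425,172)),("jar",(184,248))):
    x,y=p;print(nm,"changed px",int((d[y-18:y+18,x-18:x+18]>60).sum()))
E
```

```text
w6 [(0.012, np.float64(0.0381), np.float64(0.617)), (0.013, np.float64(0.038), np.float64(0.6171)), (0.013999999999999999, np.float64(0.0379), np.float64(0.6172))]
w8 [(0.015, np.float64(0.0588), np.float64(0.6171)), (0.016, np.float64(0.0585), np.float64(0.6174)), (0.017, np.float64(0.0583), np.float64(0.6176))]
bottle changed px 0
dish changed px 0
beaker changed px 654
tip box changed px 0
jar changed px 0
```

Wrist view: lip front at row 226, wedge centred at 320, insertion 58.5 mm, which puts the lip about 3.1 mm up. I'll check the beaker in the last picture.

View pics/side8.png

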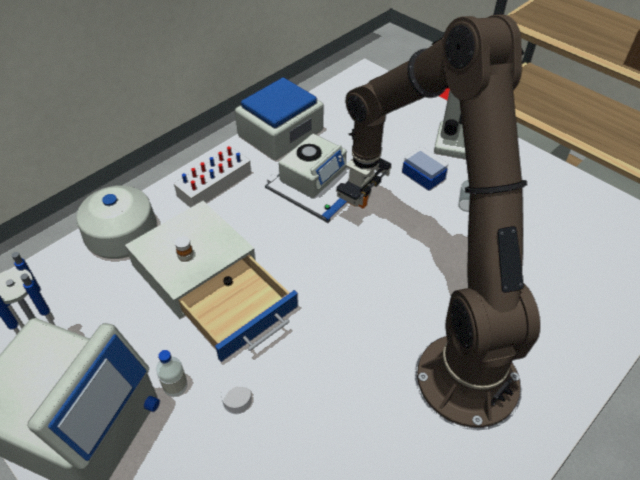

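The beaker at (464,195) is only partly hidden by the arm, and everything else is standing where it was. I'm handing in.

```bash
python3 -c "
from station import *
s=sense();print(s['force'],s['tcp_pos'],s['gripper_width'],s['clock']);print(close_job())"
```

```text
[-3.245782   -0.52963619  4.69202128] [ 0.58211813 -0.26547634  0.04393635] 0.25763531179669474 17.9
the job is handed in; nothing more can be done
None
```

I pulled the drawer open by its handle to about 0.17 m, took out the wedge by its grip block, and laid it on the bench. I then pushed the thin end under the middle of the platform's blue edge and handed in at 17.9 s with the wedge still gripped.

**Lift:** the wedge touched the edge at about 38 mm insertion and finished at about 58.5 mm in the wrist image. On the 0.15 slope that works out to about 3.1 mm of lift. I worked this out from the insertion and did not measure the edge height independently. The wedge is centred on the edge to within about 1 mm.

**Final forces:** about 3 N horizontally and 5 N of light down-press on the wedge, with the jaws steady at 24 mm.

**Other loose things:** the bottle, dishes, tip box and jar show no change in the side camera. The arm hid most of the beaker, so I could only see it in part. It looked upright and in place.

**What differed or disagreed:**
- The wedge lay along the drawer rather than across it when I first saw it with the drawer open.
- Arm position gave an insertion about 1 mm deeper than the image did, possibly from slight slip in the grip.
- One step pressed the wedge onto the bench with about 41 N for a moment. I eased it off at once; the contact was through the wedge, not the gripper body.

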